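Close up the coin tray in the ratchet clamp and put it back in the cash drawer

TASK

The end board of the wooden coin tray has worked loose: pump the trigger of the bar clamp it lies in until that board is pressed fully home, and stop there so the thin tray is not crushed. Then press the yellow release so the jaw springs right back open, lift the mended tray out and set it down flat in the empty front bay of the open cash drawer without dropping it. Leave the bell, the clay skull, the clay donkey and the tin star standing where they are.

Things in the scene. Friction and masses are not known exactly. Their poses are not given: they have to be found in the camera images.
- easel: The fixed sloping plywood mending board on its stand. Board 390 mm up the slope x 270 mm; in the clamp's axes it reaches from x = -150 to +240 mm and y = -130 to +140 mm; its high edge is 200 mm above the counter and the moving jaw stands 38 mm off it there. Origin: on the counter, 88 mm straight below the clamp's origin; z up.
- clamp: Charcoal and orange one-hand bar clamp, bar 310 mm long, screwed down lying on its side on a fixed plywood board that slopes 27 deg. Origin: on the board's face under the bar, in the clamp's body. Its axes: x up the slope along the bar; y level across the board, towards the jaws' tips (roughly away from the robot); z off the board. The other clamp points have these axes.
- squeeze_point (a point): 26 mm off the board. Grip and trigger point to -y side by side, from 45 mm on the -y side of this point to 25 mm on its +y side, 2 to 37 mm off the board. Fixed charcoal grip: 22 mm thick, downhill face at x = -18 mm from here. Orange trigger: 12 mm thick, uphill face at x = +40 mm at rest, +17 mm squeezed. Fingers closing along x about this point squeeze it fully at 35 mm opening.
- trigger_face (a point): Middle of the trigger's uphill face, at the height of squeeze_point; moves with the trigger. Pushing here with one finger works like squeezing. Force: about 5 N with the jaw free, 13 to 20 N while the end board is being pressed, more once it is home (a 30 N squeeze is ample). Keep the gripper's body clear of the tray.
- trigger (a joint): Trigger angle (rad): 0 at rest, 0.25 fully squeezed (23 mm at the squeeze point, downhill towards the grip); sprung back to 0. Each full squeeze draws the jaw one tooth, 5.5 mm, closer: squeeze past 0.2, then let it return below 0.03 to take up the next tooth.
- jaw (a joint): Travel (m) of the toothed bar with the moving jaw: 0 fully open, grows as the jaw closes downhill towards the fixed jaw (it meets a closed tray at 0.022). The ratchet holds it at every 5.5 mm; a spring of about 6 N draws it back to 0 when the release is pressed.
- moving_pad (a point): Middle of the face of the moving jaw's orange pad, at the uphill end of the tray (pad 60 mm wide, 30 mm high). Pad and jaw give about 1 mm for every 6 N, so one or two needless pumps past home add 33 N each; the tray is crushed beyond 120 N.
- fixed_pad (a point): Middle of the face of the fixed jaw's orange pad (60 mm wide, 30 mm high, 20 mm off the board); the tray's downhill end rests on it.
- release_pad (a point): Middle of the top face of the yellow release lever's broad end (32 mm along the bar, 26 mm across), 57 mm off the board, above the bar just downhill of the clamp's body. Press it straight towards the board (along the clamp's -z): it goes down 9 mm in all, frees the jaw from about 5 to 7 mm, and takes 4 to 9 N.
- release (a joint): Release lever angle (rad): 0 at rest, 0.30 fully down; the jaw is free beyond about 0.2. It springs up again.
- tray: Wooden coin tray, 160 mm long (closed) x 110 wide x 40 high, about 0.4 kg, lying on the slope between the jaws. Origin: middle of its underside; x along its length towards the loose end board, z out of the tray. Floor 6 mm, side walls 8 mm thick.
- tray_rib (a point): Middle of the top edge of the tray's centre rib, 40 mm above its underside: the place to take the tray. The rib is 12 mm thick and runs along the tray's x; on either side is a bay 41 mm wide. Cross strips (30 mm high, 6 mm thick) stand at x = -26 and +26 mm, leaving 46 mm free between them.
- tray_end (a joint): How far (m) the loose end board (12 mm thick, the tray's uphill end) stands out from the tray: 0 fully home. It is a tight dowelled fit that moves under about 20 N and stays where it is left.
- tray_well (a point): Middle of the floor of the empty front bay of the open cash drawer: 184 mm along y, 128 mm along x (x points from the robot into the chest, z up). The tray goes in level, its length along y, either way round. The floor is 20 mm above the counter; the drawer's front rises 52 mm above the floor, its sides 44 mm, the cross board behind 34 mm.
- drawer (a joint): How far (m) the drawer is pulled out of its chest; it has about 4 N of friction.
- chest: Turquoise drawer chest, 235 x 230 x 90 mm, fixed; origin: centre of its underside; the drawer comes out towards -x.
- bell: Brass hand bell with a dark wooden handle, 82 mm across, 134 mm high, standing on the counter; origin: centre of its underside.
- skull: Cream clay skull painted with flowers, 92 mm across, 97 mm high, on top of the chest; origin: centre of its underside.
- donkey: Clay donkey with two side baskets, about 130 mm long, 120 mm over the baskets, 140 mm high, on top of the chest; origin: centre of its underside.
- star: Star-shaped tin candle holder with a cream candle, about 125 mm across, 93 mm high, on the counter; origin: centre of its underside.
There are look-alikes about, which are no part of the job. There is more than one size of the tray; the job needs the smaller.

How it is judged:
By the outcome, as a careful person would: the job done as asked, in the order asked, and still so for the second after the job is handed in, with the robot touching nothing.
It also fails if it takes over 72 s, if anything falls off the work surface, if the arm or the gripper's body presses on something with over 40 N, if the wrist force passes 120 N, or if a joint passes its speed limit or range.

ROBOT

A 6-joint arm with a two-finger parallel gripper is mounted at the origin on the work surface. World frame = base frame: x ahead of the robot, y to its left, z up, the work surface at z = 0. Lengths are in m, angles in rad, forces in N, time in s.
With the tool pointing down it reaches from about 0.3 to 0.825 m from the base axis. Payload 5.4 kg.
Tool frame: the origin (TCP) lies midway between the tips of the shut fingers; the grasp point (between the pads) lies 19 mm behind it (robot.tcp_to_grasp is the distance from the TCP to the grasp point, in m); z points along the fingers, y is the line along which they close (so a half turn about z gives the same grasp; the last joint's range is limited). The gripper opens to 92 mm and grips with 3 to 60 N. Pads are 20 mm wide; open, the fingers measure 128 mm over their backs; the gripper's body (75 mm by 189 mm) begins 69 mm behind the grasp point.
Start: joints at [0.952, 0.158, 1.597, -0, 1.386, -0.21], TCP at [0.229, 0.528, 0.215] pointing down, gripper open.
Joint ranges: [-2.91, 2.91], [-0.94, 2.29], [0.18, 2.7], [-1.29, 4.43], [0.17, 2.64], [-3, 3]. Speed limits (rad/s): [2.57, 2.57, 3.14, 3.14, 3.14, 3.14].

INTERFACE

Orientations are given as a unit quaternion [x, y, z, w].
In Python, from bench import robot gives the robot as it stands.
- The arm moves only by the tool apply_moves, never from a script. Its argument "series" is one flat list of numbers, 6 for each row, row after row: the shift along the tool's x, y, z in mm, then the turn, a rotation vector about the tool's x, y, z in rad. A call has exactly 8 rows; each row shifts and turns the commanded pose from where the row before left it, along the tool's axes as they then stand; what a row does not reach is not made up. A row lasts 1/10 s, in which the tool goes at most 50 mm and 8.59 degrees, less where a joint would pass 70% of its speed; a pose out of reach is approached as far as the arm can. A call with a gripper value outside its range is refused whole. "claw" is the closure, from -1 (fully open) to 1 (shut), set as the call begins (left out, the last holds). The fingers move at their own pace and stop on an object; "grip_force" is the grip in N (left out, the last holds). Time passes only in rows, so rows that do not move let the fingers close, or fill a call up. It gives the time, the measured TCP pose, the force, the opening and the grip force at its end, in the units of the state.
- robot.sense(): the state, without advancing time (a new reading comes with each control period).
- robot.snapshot(name): name is "scene" or "top" or "wrist"; returns a dict with "image" (480x640x3 uint8, blue, green, red), "mtx" (3x3 intrinsics, pixels), "extrinsics" (4x4, takes a point from camera to world coordinates). Camera axes: x right, y up, looking along -z (the intrinsics and any distortion apply to the point x, -y, -z); pixel columns grow to the right and rows downward; lengths in m; the calibration is good to about 2 mm. The wrist camera is an equidistant fisheye: a pixel r from the principal point sees the ray r / f radians off the axis. A picture is of the moment at which its call begins. There is no depth.
- robot.sign_off(): hands the job in; it is judged then, once.
Trained networks look in a picture, given as the dict that the camera call returned (one of the last four; its "shot" number tells which), for a name from the list of things; names that differ only in an ending like _2 or _b are one class to them, and where a whole thing is asked for, a point or a joint stands for the part that bears it (a point fixed in the world has none). Each returns a list of dicts, best first, with "conf" (0 to 1); they miss things now and then, are a little off and sometimes report something else, mostly with a low value. They report only what shows in the picture. A call takes as long as a camera call. They do not tell look-alikes from the thing itself.
- robot.cut_out(name, picture): "region" (480x640 bool, what is visible of it).
- robot.place_of(name, picture): "location" ([x, y, z] in m, in the coordinates of the camera as it stood for that picture, good to about 4 mm: a listed point, or the origin of a listed thing).
The state is a dict: "clock": time; "q": joint angles; "dq": joint speeds; "effort": joint torques, N m; "position": TCP position; "ee_rot": TCP orientation; "ft_force": force on the tool from outside, world axes, zero at the start; "wrist_torque": the same for the moment, N m; "gripper_width": finger opening in m; "grip_force": force on a finger pad.
Only numpy, scipy, OpenCV 4.12 (cv2) and the standard library are available. Lean on these libraries where they do the work, as an engineer would, in place of code of your own. Each camera call takes 0.05 s, during which the arm holds its last target. There are 200 camera calls.

## Working session

There is one attempt and no reset: what is moved stays moved. The work goes in short steps, Python scripts to look and compute and a tool call to move; the robot and the scene stay as the last step left them, time stands still between calls to the robot, and variables do not carry over. Pictures are saved under pics/ and viewed, at most 15 in all, crops included, and the job is handed in when it is done.

Besides the shell and the picture viewer there is one more tool, called after "Call:" by a JSON object that holds its "fn" and its "kwargs", one argument or row to a line. apply_moves: Moves the arm, as the interface text tells. Its arguments: {"type":"object","properties":{"series":{"type":"array"},"claw":{"type":"number"},"grip_force":{"type":"number"}},"required":["series"]}

```bash
mkdir -p pics; cat > h.py <<'E'
import numpy as np, cv2
from scipy.spatial.transform import Rotation as R
from bench import robot
def w(pic,p):
    E=np.array(pic["extrinsics"]); return E[:3,:3]@np.array(p)+E[:3,3]
def look(cam,names,save=None):
    p=robot.snapshot(cam)
    if save: cv2.imwrite(save,p["image"])
    for n in names:
        try:
            for d in robot.place_of(n,p)[:3]:
                print(cam,n,round(d["conf"],2),np.round(w(p,d["location"])*1000,1))
        except Exception as e: print(n,e)
    return p
E
python3 - <<'E'
from h import *
N="easel clamp squeeze_point trigger_face moving_pad fixed_pad release_pad tray tray_rib tray_well chest bell skull donkey star".split()
for c in ("scene","top","wrist"): look(c,N,f"pics/{c}0.png")
s=robot.sense();print(s["position"],s["ee_rot"],s["clock"],s["gripper_width"])
print({k:v for k,v in vars(robot).items() if k[0]!='_'} if hasattr(robot,'__dict__') else dir(robot))
E
```

```text
scene easel 0.92 [ 516.8 -107.2   -1. ]
scene clamp 0.65 [500.8 -32.5 110.5]
scene clamp 0.62 [ 515.5 -108.    86.3]
scene squeeze_point 0.94 [453.4 -78.3 100.8]
scene trigger_face 0.61 [ 452.3 -113.7  114.5]
scene moving_pad 0.51 [ 603.7 -267.2  196.4]
scene fixed_pad 0.92 [ 590.1 -115.6  115.9]
scene release_pad 0.69 [ 455.8 -110.7  116.7]
scene release_pad 0.5 [ 511.7 -107.     1.5]
scene release_pad 0.46 [504.6 -31.9 111.4]
scene tray 0.89 [ 600.7 -192.   131.9]
scene tray 0.62 [ 228.6 -443.4    0.6]
scene tray 0.25 [713.9 192.3  90.1]
scene tray_rib 0.89 [ 232.  -435.5   55.9]
scene tray_rib 0.64 [ 602.1 -175.3  167.1]
scene tray_well 0.61 [507.1 223.9  17.6]
scene tray_well 0.48 [ 598.3 -194.6  131.7]
scene chest 0.66 [ 600.5 -190.1  132.8]
scene chest 0.64 [703.1 251.9  -3.3]
scene bell 0.8 [7.562e+02 3.310e+01 5.000e-01]
scene skull 0.89 [697.7 296.6  90.1]
scene donkey 0.78 [713.3 192.3  91.6]
scene donkey 0.59 [753.6  30.6  -1.3]
scene star 0.52 [ 581.  -465.8   -1.8]
top easel 0.8 [ 518.4 -107.8   -2.3]
top clamp 0.92 [ 516.1 -106.    87.8]
top trigger_face 0.62 [ 454.7 -111.4  117.6]
top trigger_face 0.27 [ 599.  -171.6  170.7]
top moving_pad 0.53 [ 605.1 -188.9  131.5]
top moving_pad 0.45 [ 603.  -262.1  196.6]
top fixed_pad 0.62 [ 591.5 -113.7  116.7]
top tray 0.88 [ 605.3 -192.7  134.7]
top tray 0.64 [ 233.7 -437.2    3.4]
top tray_rib 0.58 [ 229.8 -436.6   53.3]
top tray_rib 0.57 [ 599.6 -170.9  170.8]
top tray_well 0.75 [506.4 227.   23.2]
top tray_well 0.72 [ 456.5 -110.8  120.3]
top tray_well 0.58 [ 591.8 -116.6  114.9]
top chest 0.81 [704.1 244.6   2.1]
top chest 0.55 [455.5 -76.8 100.1]
top bell 0.76 [760.1  29.5   1.1]
top skull 0.95 [706.2 299.1  91.1]
top donkey 0.71 [717.4 198.   89.5]
top star 0.81 [ 581.2 -466.     1.1]
[0.22857377 0.52758537 0.21458027] [ 2.02977920e-01  9.79183314e-01 -3.82174070e-05 -3.57446271e-07] 2.4 0.09196851785312285
{}
```

View pics/scene0.png

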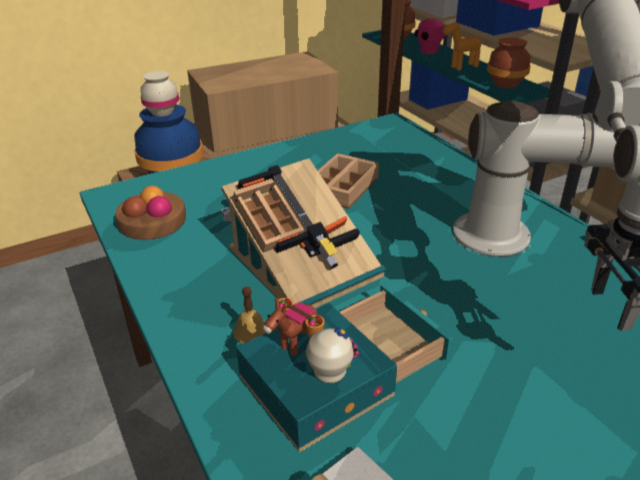

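View pics/top0.png

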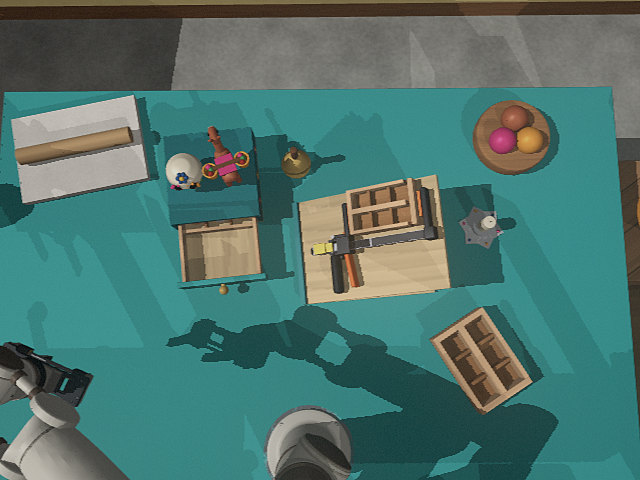

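The scene view shows the clamp on the sloped board near (300,220), with the small tray in its jaws. The bigger look-alike tray is at (348,180) and the drawer at (395,335). In the top view, the clamp runs from the yellow release at (320,249) uphill to the jaw at (425,215). The grip and trigger are at (345,270), and the well is at (222,250).

```bash
cat >> h.py <<'E'
def frame(psi=0.09,s=np.radians(27)):
    h=np.array([np.sin(psi),-np.cos(psi),0]); z=np.array([0,0,1.])
    return np.c_[np.cos(s)*h+np.sin(s)*z, [np.cos(psi),np.sin(psi),0], -np.sin(s)*h+np.cos(s)*z]
def tool(y,z): # tool rotation from y and z axes
    y=np.array(y);z=np.array(z); return np.c_[np.cross(y,z),y,z]
def plan(wps,start=None,n=None):
    """wps: list of (pos m, R). Returns rows rounded (mm,.001rad), multiple of 8"""
    s=robot.sense(); p,q=(s["position"],R.from_quat(s["ee_rot"])) if start is None else start
    p=np.array(p); rows=[]
    for k,(tp,tr) in enumerate(wps):
        tp=np.array(tp); tr=R.from_matrix(tr); p0,q0=p,q; rv=(q0.inv()*tr).as_rotvec()
        m=int(np.ceil(max(np.linalg.norm(tp-p0)/.045,np.linalg.norm(rv)/.14,1)))
        if n and n[k]: m=n[k]
        for i in range(1,m+1):
            d=q.as_matrix().T@(p0+(tp-p0)*i/m-p)*1000; d=np.round(d,0 if i<m else 1)
            r=np.round((q.inv()*q0*R.from_rotvec(rv*i/m)).as_rotvec(),2 if i<m else 3)
            rows.append([*d,*r]); p=p+q.as_matrix()@d/1000; q=q*R.from_rotvec(r)
    while len(rows)%8: rows.append([0]*6)
    for i in range(0,len(rows),8): print("["+", ".join(f"{v+0:g}" for r in rows[i:i+8] for v in r)+"]")
    return p,q
E
python3 - <<'E'
from h import *
F=frame(); O=np.array([.516,-.107,.087]); c=lambda x,y,z:O+F@np.array([x,y,z])/1000
T=tool(-F[:,0],-F[:,2])
plan([(np.array([.36,.15,.33]),T),(c(0,-40,190),T)])
E
```

```text
[-27, -29, -12, 0.05, -0.01, -0.05, -26, -32, -9, 0.04, -0.01, -0.05, -24, -33, -9, 0.05, -0.02, -0.05, -22, -34, -6, 0.04, -0.01, -0.05, -21, -36, -4, 0.05, -0.01, -0.04, -20, -36, -3, 0.05, -0.01, -0.05, -18, -38, 0, 0.04, -0.01, -0.05, -15, -38, 1, 0.05, -0.01, -0.05]
[-14, -40, 4, 0.05, -0.02, -0.05, -11.7, -39.1, 5.4, 0.041, -0.008, -0.049, -18, -26, 30, 0, 0, 0, -19, -26, 30, 0, 0, 0, -18, -26, 29, 0, 0, 0, -19, -26, 30, 0, 0, 0, -18.3, -26.3, 30.1, 0, 0, 0, 0, 0, 0, 0, 0, 0]
```

Call:
{"fn": "apply_moves", "kwargs": {
  "series": [-27,-29,-12,0.05,-0.01,-0.05,-26,-32,-9,0.04,-0.01,-0.05,-24,-33,-9,0.05,-0.02,-0.05,-22,-34,-6,0.04,-0.01,-0.05,-21,-36,-4,0.05,-0.01,-0.04,-20,-36,-3,0.05,-0.01,-0.05,-18,-38,0,0.04,-0.01,-0.05,-15,-38,1,0.05,-0.01,-0.05],
  "claw": -1
}}

```text
clock: 3.2
position: [0.334, 0.2245, 0.3079]
ee_rot: [0.006, 0.982, -0.189, 0.007]
ft_force: [-0.4, 0.5, 0.3]
gripper_width: 0.0918
grip_force: 0.0
```

Call:
{"fn": "apply_moves", "kwargs": {
  "series": [-14,-40,4,0.05,-0.02,-0.05,-11.7,-39.1,5.4,0.041,-0.008,-0.049,-18,-26,30,0,0,0,-19,-26,30,0,0,0,-18,-26,29,0,0,0,-19,-26,30,0,0,0,-18.3,-26.3,30.1,0,0,0,0,0,0,0,0,0]
}}

```text
clock: 4.0
position: [0.4683, -0.0282, 0.2541]
ee_rot: [-0.041, 0.971, -0.233, 0.008]
ft_force: [-0.4, 0.3, -0.3]
gripper_width: 0.0916
grip_force: 0.0
```

```bash
python3 - <<'E'
from h import *
s=robot.sense();print(s["clock"],s["position"]);print(R.from_quat(s["ee_rot"]).as_matrix().round(3))
p=look("wrist","clamp squeeze_point trigger_face moving_pad fixed_pad release_pad tray tray_rib".split(),"pics/w1.png")
print(p["mtx"],np.round(p["extrinsics"],3))
E
```

```text
4.0 [ 0.46825248 -0.02820229  0.25411478]
[[-0.996 -0.077  0.036]
 [-0.085  0.888 -0.453]
 [ 0.003 -0.454 -0.891]]
wrist clamp 0.87 [ 518.2 -107.8   85.7]
wrist clamp 0.22 [503.1 229.1  19.7]
wrist squeeze_point 0.91 [454.5 -78.7  96.2]
wrist trigger_face 0.92 [ 454.2 -113.9  115.6]
wrist trigger_face 0.35 [510.3 -25.7 109.8]
wrist moving_pad 0.49 [ 596.7 -274.1  194.3]
wrist fixed_pad 0.91 [ 587.7 -111.6  114.3]
wrist tray 0.75 [ 601.2 -190.3  134.9]
wrist tray 0.68 [ 227.6 -437.7    1.1]
wrist tray_rib 0.91 [ 230.3 -436.4   53.8]
wrist tray_rib 0.77 [ 601.7 -170.9  169.5]
[[371.64829954   0.         319.87559297]
 [  0.         371.64829954 237.50473867]
 [  0.           0.           1.        ]] [[-0.077 -0.958 -0.276  0.395]
 [ 0.888 -0.192  0.418  0.044]
 [-0.454 -0.213  0.865  0.406]
 [ 0.     0.     0.     1.   ]]
```

View pics/w1.png

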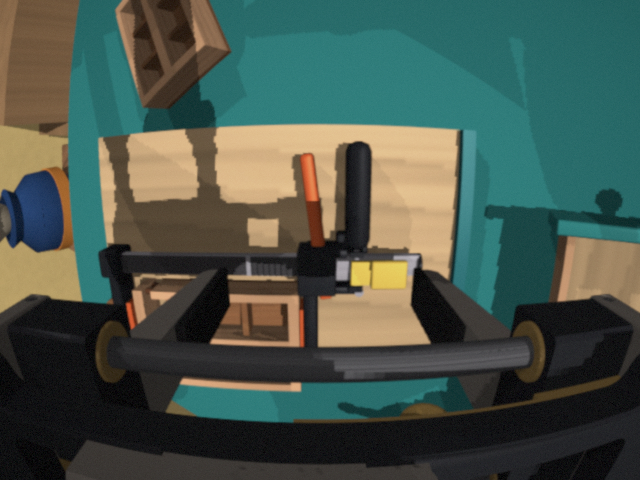

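The wrist view shows the trigger at (310,200), the grip at (357,200), the yellow release at (388,275), and the tray between the jaws at (225,330).

```bash
cat >> h.py <<'E'
def ray(pic,uv):
    K=pic["mtx"]; E=np.array(pic["extrinsics"]); a=(uv[0]-K[0,2])/K[0,0]; b=(uv[1]-K[1,2])/K[1,1]
    if pic.get("fish"):
        r=np.hypot(a,b); k=np.sin(r)/r if r else 1; v=np.array([a*k,-b*k,-np.cos(r)])
    else: v=np.array([a,-b,-1.])
    d=E[:3,:3]@v; return E[:3,3],d/np.linalg.norm(d)
def hit(o,d,P,n): return o+d*((P-o)@n)/(d@n)
E
python3 - <<'E'
from h import *
from scipy.optimize import least_squares
obs=dict(sq=[[453.4,-78.3,100.8],[454.5,-78.7,96.2]],tf=[[453,-113,115.5],[454.7,-111.4,117.6],[454.2,-113.9,115.6]],mp=[[603.7,-267,196.4],[603,-262,196.6],[596.7,-274,194.3]],fp=[[590,-115.6,115.9],[591.5,-113.7,116.7],[587.7,-111.6,114.3]],rib=[[602,-175.3,167],[599.6,-170.9,170.8],[601.7,-170.9,169.5]],cl=[[515.5,-108,86.3],[516.1,-106,87.8],[518.2,-107.8,85.7],[516.8,-107.2,87],[518.4,-107.8,85.7]])
O=np.array([516.8,-107.4,87])
t=robot.snapshot("top"); wr=robot.snapshot("wrist"); wr["fish"]=1
C=[((307,303),(-150,-130)),((450,288),(240,-130)),((437,176),(240,140)),((299,203),(-150,140))]
def res(x):
    F=frame(x[2]);o=np.array([x[0],x[1],88.])/1000;r=[]
    for uv,xy in C:
        a,d=ray(t,uv); r+=list((F.T@(hit(a,d,o,F[:,2])-o))[:2]*1000-xy)
    return r
s=least_squares(res,[.516,-.107,.09],x_scale=[.01,.01,.1]);print(s.x,np.round(s.fun,1))
for psi in (.09,s.x[2]):
    F=frame(psi)
    print(psi);[print(k,np.round(F.T@(np.mean(v,0)-O),1)) for k,v in obs.items()]
F=frame(.095)
for n,p in(("t",t),("w",wr)):
    h=cv2.inRange(cv2.cvtColor(p["image"],cv2.COLOR_BGR2HSV),(22,150,120),(34,255,255))
    m=cv2.connectedComponentsWithStats(h); i=[j for j in range(1,m[0]) if m[2][j,4]>20]
    for j in i:
        a,d=ray(p,m[3][j]); print(n,m[2][j],np.round(F.T@(hit(a,d,O/1000+F[:,2]*.057,F[:,2])*1000-O),1))
E
```

```text
[ 5.17442975e+02 -1.15328094e+02  7.69010609e-02] [ 5.8  1.5 -6.5  1.8 -6.8 -1.8  5.7 -1.5]
0.09
sq [-25.5 -60.   25.9]
tf [ 13.  -63.1  26.2]
mp [198.4  69.6  21. ]
fp [24.4 72.1 19.7]
rib [101.7  78.1  40.3]
cl [-0.2  0.2 -0.4]
0.07690106087415065
sq [-24.8 -60.4  25.5]
tf [ 13.7 -63.1  25.8]
mp [197.5  71.8  21.4]
fp [23.5 72.2 20.1]
rib [100.8  79.1  40.8]
cl [-0.2  0.2 -0.4]
w [ 347  258   55   27 1195] [-47.9  -0.9  57. ]
```

```bash
cat >> h.py <<'E'
F=frame(.083); O=np.array([.5168,-.1074,.087]); c=lambda x,y,z:O+F@np.array([x,y,z])/1000
SQ=tool(-F[:,0],-F[:,2]); cl=lambda p:np.round(F.T@(np.array(p)-O)*1000,1)
E
python3 - <<'E'
from h import *
plan([(c(-26,-63,70),SQ)],n=[8])
E
```

```text
[3, 3, 15, 0, 0, 0, 3, 3, 15, 0, 0, 0, 2, 4, 15, 0, 0, 0, 3, 3, 15, 0, 0, 0, 3, 3, 15, 0, 0, 0, 3, 3, 15, 0, 0, 0, 2, 3, 15, 0, 0, 0.01, 3.1, 3.6, 15.4, 0, 0.004, -0.004]
```

Call:
{"fn": "apply_moves", "kwargs": {
  "series": [3,3,15,0,0,0,3,3,15,0,0,0,2,4,15,0,0,0,3,3,15,0,0,0,3,3,15,0,0,0,3,3,15,0,0,0,2,3,15,0,0,0.01,3.1,3.6,15.4,0,0.004,-0.004]
}}

```text
clock: 5.35
position: [0.4494, -0.0584, 0.137]
ee_rot: [-0.04, 0.972, -0.233, 0.01]
ft_force: [1.1, -0.0, 1.0]
gripper_width: 0.0922
grip_force: 0.0
```

```bash
python3 - <<'E'
from h import *
s=robot.sense();print(s["clock"],cl(s["position"]))
p=look("wrist","clamp squeeze_point trigger_face moving_pad fixed_pad release_pad tray_rib".split(),"pics/w2.png")
for n in "clamp squeeze_point trigger_face moving_pad fixed_pad release_pad tray_rib".split():
    for d in robot.place_of(n,p)[:1]: print(n,cl(w(p,d["location"])))
plan([(c(-26,-63,9),SQ)],n=[7])
E
```

```text
5.35 [-25.8 -63.1  69.3]
wrist clamp 0.57 [ 517.5 -107.3   84.6]
wrist squeeze_point 0.77 [453.1 -79.2  98.3]
wrist trigger_face 0.55 [ 457.2 -111.8  116.9]
wrist release_pad 0.76 [510.4 -25.7 106.7]
wrist release_pad 0.37 [ 588.4 -110.5  112.5]
wrist tray_rib 0.78 [ 230.2 -436.5   59.1]
wrist tray_rib 0.18 [510.6 -29.6 108.4]
clamp [-1.1  0.7 -2.1]
squeeze_point [-24.6 -61.1  25.2]
trigger_face [ 13.1 -59.8  26.8]
release_pad [-64.1   0.4  54.7]
tray_rib [ 258.4 -312.9 -163. ]
[0, 0, 9, 0, 0, 0, 0, 0, 8, 0, 0, 0, 0, 0, 9, 0, 0, 0, 0, 0, 9, 0, 0, 0, 0, 0, 8, 0, 0, 0, 0, 0, 9, 0, 0, 0, -0.2, 0.3, 8.6, 0, -0.001, 0, 0, 0, 0, 0, 0, 0]
```

View pics/w2.png

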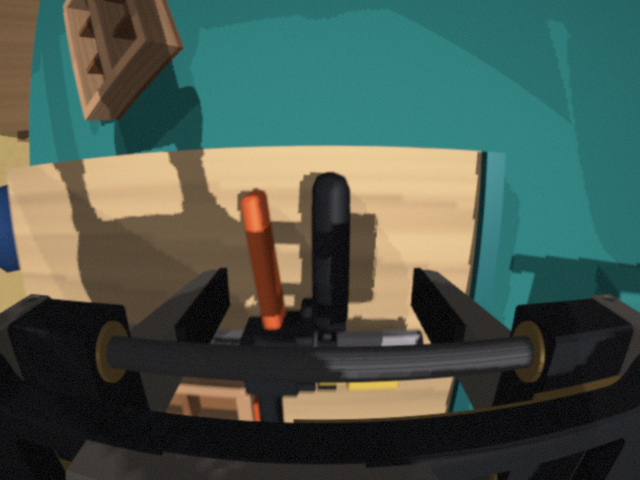

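The wrist view shows the trigger at (262,260) and the grip at (330,250). Both lie between the fingertips at (228,270) and (415,270).

Call:
{"fn": "apply_moves", "kwargs": {
  "series": [0,-3,9,0,0,0,0,0,8,0,0,0,0,0,9,0,0,0,0,0,9,0,0,0,0,0,8,0,0,0,0,0,9,0,0,0,0,0,8,0,0,0,0,0,0,0,0,0]
}}

```text
clock: 6.9
position: [0.4509, -0.0885, 0.084]
ee_rot: [-0.04, 0.972, -0.233, 0.008]
ft_force: [0.7, -0.5, 0.0]
gripper_width: 0.0919
grip_force: 0.0
```

Call:
{"fn": "apply_moves", "kwargs": {
  "series": [0,3,0,0,0,0,0,0,0,0,0,0,0,0,0,0,0,0,0,0,0,0,0,0,0,0,0,0,0,0,0,0,0,0,0,0,0,0,0,0,0,0,0,0,0,0,0,0],
  "claw": 0.5,
  "grip_force": 30
}}

```text
clock: 7.7
position: [0.4505, -0.0858, 0.0841]
ee_rot: [-0.04, 0.972, -0.234, 0.008]
ft_force: [-6.3, -0.6, 4.6]
gripper_width: 0.0349
grip_force: 30.1
```

Call:
{"fn": "apply_moves", "kwargs": {
  "series": [0,0,0,0,0,0,0,0,0,0,0,0,0,0,0,0,0,0,0,0,0,0,0,0,0,0,0,0,0,0,0,0,0,0,0,0,0,0,0,0,0,0,0,0,0,0,0,0],
  "claw": -1
}}

```text
clock: 8.5
position: [0.4516, -0.0851, 0.0838]
ee_rot: [-0.04, 0.972, -0.233, 0.01]
ft_force: [-0.6, 0.4, 0.1]
gripper_width: 0.0918
grip_force: 0.0
```

Call:
{"fn": "apply_moves", "kwargs": {
  "series": [0,0,0,0,0,0,0,0,0,0,0,0,0,0,0,0,0,0,0,0,0,0,0,0,0,0,0,0,0,0,0,0,0,0,0,0,0,0,0,0,0,0,0,0,0,0,0,0],
  "claw": 0.5,
  "grip_force": 10
}}

```text
clock: 9.3
position: [0.4503, -0.0878, 0.0849]
ee_rot: [-0.04, 0.971, -0.235, 0.007]
ft_force: [-6.2, -11.0, 6.0]
gripper_width: 0.0387
grip_force: 10.3
```

```bash
python3 - <<'E'
from h import *
t=cv2.imread("pics/top0.png"); s=cv2.imread("pics/scene0.png")
t1=robot.snapshot("top")["image"]; s1=robot.snapshot("scene")["image"]; cv2.imwrite("pics/top1.png",t1);cv2.imwrite("pics/scene1.png",s1)
r=lambda a,f,x,y,W,H:cv2.resize(a[y:y+H,x:x+W],None,fx=f,fy=f,interpolation=cv2.INTER_CUBIC)
A=np.vstack([np.hstack([r(t,4,350,170,100,70),r(t1,4,350,170,100,70)]),np.hstack([r(s,4,220,160,100,70),r(s1,4,220,160,100,70)])])
cv2.imwrite("pics/cmp1.png",A)
E
```

```text
(no output)
```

View pics/cmp1.png

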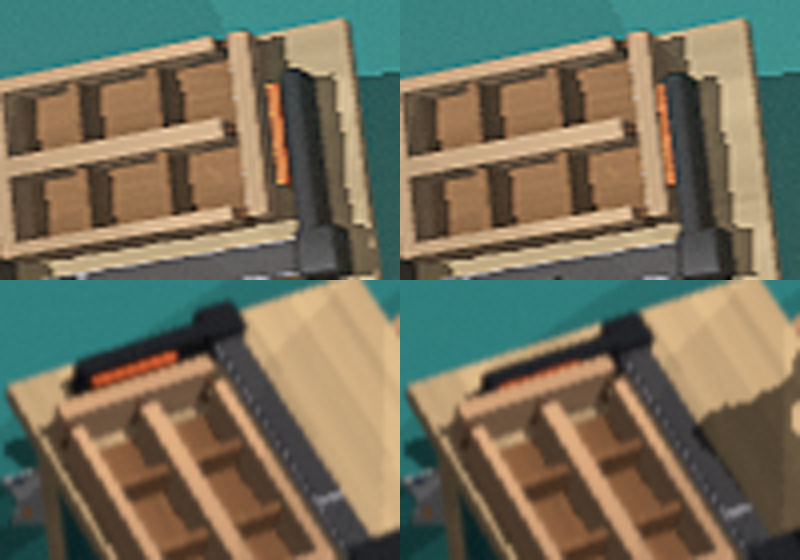

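The crops show the jaw has closed about 5 px (11 mm) and now touches the end board, which still stands out from the tray by about 4 px.

Call:
{"fn": "apply_moves", "kwargs": {
  "series": [0,0,0,0,0,0,0,0,0,0,0,0,0,0,0,0,0,0,0,0,0,0,0,0,0,0,0,0,0,0,0,0,0,0,0,0,0,0,0,0,0,0,0,0,0,0,0,0],
  "claw": 0.5,
  "grip_force": 30
}}

```text
clock: 10.2
position: [0.4502, -0.0861, 0.0839]
ee_rot: [-0.04, 0.971, -0.234, 0.008]
ft_force: [-5.7, -2.1, 4.6]
gripper_width: 0.0349
grip_force: 30.1
```

Call:
{"fn": "apply_moves", "kwargs": {
  "series": [0,0,0,0,0,0,0,0,0,0,0,0,0,0,0,0,0,0,0,0,0,0,0,0,0,0,0,0,0,0,0,0,0,0,0,0,0,0,0,0,0,0,0,0,0,0,0,0],
  "claw": -1
}}

```text
clock: 11.0
position: [0.4517, -0.0851, 0.0838]
ee_rot: [-0.04, 0.972, -0.233, 0.01]
ft_force: [-0.7, -0.5, -0.9]
gripper_width: 0.0919
grip_force: 0.0
```

Call:
{"fn": "apply_moves", "kwargs": {
  "series": [0,0,0,0,0,0,0,0,0,0,0,0,0,0,0,0,0,0,0,0,0,0,0,0,0,0,0,0,0,0,0,0,0,0,0,0,0,0,0,0,0,0,0,0,0,0,0,0],
  "claw": 0.5,
  "grip_force": 30
}}

```text
clock: 11.8
position: [0.45, -0.0861, 0.084]
ee_rot: [-0.039, 0.972, -0.234, 0.007]
ft_force: [-6.5, -1.2, 6.5]
gripper_width: 0.0348
grip_force: 30.2
```

Call:
{"fn": "apply_moves", "kwargs": {
  "series": [0,0,0,0,0,0,0,0,0,0,0,0,0,0,0,0,0,0,0,0,0,0,0,0,0,0,0,0,0,0,0,0,0,0,0,0,0,0,0,0,0,0,0,0,0,0,0,0],
  "claw": -1
}}

```text
clock: 12.6
position: [0.4516, -0.0851, 0.0838]
ee_rot: [-0.04, 0.972, -0.233, 0.01]
ft_force: [0.7, 0.5, -0.2]
gripper_width: 0.092
grip_force: 0.0
```

Call:
{"fn": "apply_moves", "kwargs": {
  "series": [0,0,0,0,0,0,0,0,0,0,0,0,0,0,0,0,0,0,0,0,0,0,0,0,0,0,0,0,0,0,0,0,0,0,0,0,0,0,0,0,0,0,0,0,0,0,0,0],
  "claw": 0.5,
  "grip_force": 30
}}

```text
clock: 13.4
position: [0.4499, -0.0862, 0.084]
ee_rot: [-0.039, 0.971, -0.234, 0.007]
ft_force: [-6.8, -0.8, 6.2]
gripper_width: 0.0352
grip_force: 30.2
```

```bash
python3 - <<'E'
from h import *
t=cv2.imread("pics/top1.png"); s=cv2.imread("pics/scene1.png")
t1=robot.snapshot("top")["image"]; s1=robot.snapshot("scene")["image"]; cv2.imwrite("pics/top2.png",t1);cv2.imwrite("pics/scene2.png",s1)
r=lambda a,f,x,y,W,H:cv2.resize(a[y:y+H,x:x+W],None,fx=f,fy=f,interpolation=cv2.INTER_CUBIC)
A=np.vstack([np.hstack([r(t,4,350,170,100,70),r(t1,4,350,170,100,70)]),np.hstack([r(s,4,220,160,100,70),r(s1,4,220,160,100,70)])])
cv2.imwrite("pics/cmp2.png",A)
E
```

```text
(no output)
```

View pics/cmp2.png

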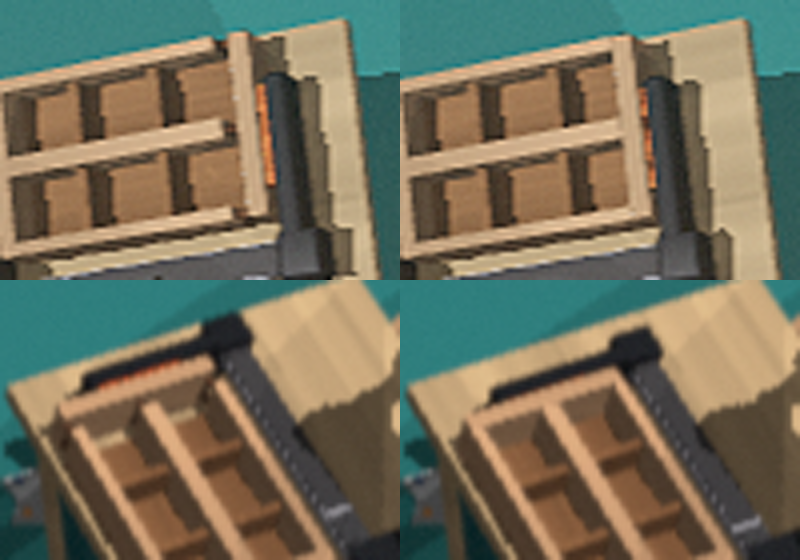

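The crops show the board almost home after four squeezes, with at most 1 px of gap left. By the stated compliance, about 3 mm should remain at this tooth, so one more pump is needed.

Call:
{"fn": "apply_moves", "kwargs": {
  "series": [0,0,0,0,0,0,0,0,0,0,0,0,0,0,0,0,0,0,0,0,0,0,0,0,0,0,0,0,0,0,0,0,0,0,0,0,0,0,0,0,0,0,0,0,0,0,0,0],
  "claw": -1
}}

```text
clock: 14.3
position: [0.4516, -0.0851, 0.0838]
ee_rot: [-0.04, 0.972, -0.233, 0.01]
ft_force: [-0.8, 0.2, 0.2]
gripper_width: 0.0922
grip_force: 0.0
```

Call:
{"fn": "apply_moves", "kwargs": {
  "series": [0,0,0,0,0,0,0,0,0,0,0,0,0,0,0,0,0,0,0,0,0,0,0,0,0,0,0,0,0,0,0,0,0,0,0,0,0,0,0,0,0,0,0,0,0,0,0,0],
  "claw": 0.5,
  "grip_force": 18
}}

```text
clock: 15.1
position: [0.4501, -0.0888, 0.0854]
ee_rot: [-0.039, 0.971, -0.236, 0.007]
ft_force: [-7.9, -13.0, 7.7]
gripper_width: 0.0412
grip_force: 18.3
```

Call:
{"fn": "apply_moves", "kwargs": {
  "series": [0,0,0,0,0,0,0,0,0,0,0,0,0,0,0,0,0,0,0,0,0,0,0,0,0,0,0,0,0,0,0,0,0,0,0,0,0,0,0,0,0,0,0,0,0,0,0,0],
  "claw": 0.5,
  "grip_force": 30
}}

```text
clock: 15.9
position: [0.4501, -0.0862, 0.084]
ee_rot: [-0.04, 0.971, -0.234, 0.008]
ft_force: [-5.0, -3.1, 4.6]
gripper_width: 0.035
grip_force: 29.8
```

```bash
python3 - <<'E'
from h import *
t=cv2.imread("pics/top2.png"); s=cv2.imread("pics/scene2.png")
t1=robot.snapshot("top")["image"]; s1=robot.snapshot("scene")["image"]; cv2.imwrite("pics/top3.png",t1);cv2.imwrite("pics/scene3.png",s1)
r=lambda a,f,x,y,W,H:cv2.resize(a[y:y+H,x:x+W],None,fx=f,fy=f,interpolation=cv2.INTER_CUBIC)
A=np.vstack([np.hstack([r(t,8,395,175,50,35),r(t1,8,395,175,50,35)]),np.hstack([r(s,8,230,170,50,35),r(s1,8,230,170,50,35)])])
cv2.imwrite("pics/cmp3.png",A)
E
```

```text
(no output)
```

View pics/cmp3.png

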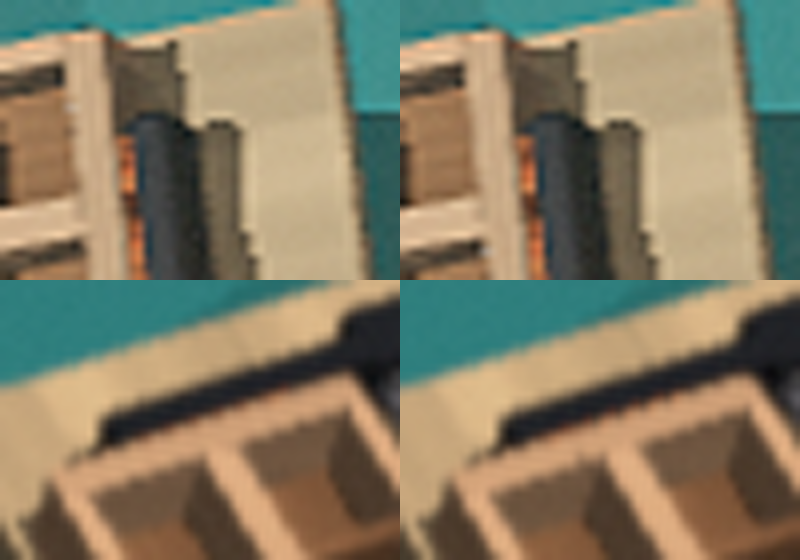

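The two crops look nearly identical: the board barely moved on the fifth pump. I'll check the sub-pixel shifts numerically.

```bash
python3 - <<'E'
from h import *
def sh(cam,a,b,x,y,W,H):
    g=[np.float32(cv2.cvtColor(cv2.imread(f"pics/{cam}{k}.png"),cv2.COLOR_BGR2GRAY)) for k in (a,b)]
    t=cv2.resize(g[0][y:y+H,x:x+W],None,fx=8,fy=8,interpolation=cv2.INTER_CUBIC)
    I=cv2.resize(g[1][y-8:y+H+8,x-8:x+W+8],None,fx=8,fy=8,interpolation=cv2.INTER_CUBIC)
    m=cv2.minMaxLoc(cv2.matchTemplate(I,t,cv2.TM_CCOEFF_NORMED)); return [m[3][0]/8-8,m[3][1]/8-8,round(m[1],3)]
for a,b in ((0,1),(1,2),(2,3)):
    print(a,b,"jawblock top",sh("top",a,b,420,222,16,18),"jaw scene",sh("scene",a,b,262,160,24,20),"tray top",sh("top",a,b,352,190,30,40),"tray scene",sh("scene",a,b,240,205,30,30))
print("board top",sh("top",2,3,404,178,9,45),"scene",sh("scene",2,3,232,180,50,22))
E
```

```text
0 1 jawblock top [-4.375, 0.625, 0.881] jaw scene [1.875, 1.5, 0.79] tray top [0.0, 0.0, 0.997] tray scene [0.0, 0.0, 0.999]
1 2 jawblock top [-5.0, 0.75, 0.944] jaw scene [2.375, 3.125, 0.798] tray top [0.0, 0.0, 0.997] tray scene [0.0, 0.0, 0.999]
2 3 jawblock top [0.0, 0.0, 0.998] jaw scene [0.0, 0.0, 0.998] tray top [0.0, 0.0, 0.997] tray scene [0.0, 0.0, 0.999]
board top [0.0, 0.125, 0.985] scene [0.0, 0.0, 0.998]
```

The jaw and board did not move at all on the fifth pump, so the board is home at about 22 mm of travel. I'll stop pumping, back off and go to the release.

```bash
cat >> h.py <<'E'
TR=tool(F[:,1],-F[:,2])
E
python3 - <<'E'
from h import *
s=robot.sense(); q=R.from_quat(s["ee_rot"]); 
print(cl(s["position"]))
p0=c(-26,-63,8); q0=R.from_matrix(SQ)
st=plan([(c(-26,-63,93),SQ)],(p0,q0),n=[5])
st=plan([(c(-66,0,85),TR)],st,n=[13])
print(st[1].inv().as_matrix()@TR)
E
```

```text
[-25.1 -64.7   9.4]
[0, 0, -17, 0, 0, 0, 0, 0, -17, 0, 0, 0, 0, 0, -17, 0, 0, 0, 0, 0, -17, 0, 0, 0, 0, 0, -17, 0, 0, 0, 0, 0, 0, 0, 0, 0, 0, 0, 0, 0, 0, 0, 0, 0, 0, 0, 0, 0]
[-5, 3, 1, 0, 0, 0.12, -4, 4, 0, 0, 0, 0.12, -4, 4, 1, 0, 0, 0.12, -4, 4, 0, 0, 0, 0.12, -3, 5, 1, 0, 0, 0.12, -2, 6, 1, 0, 0, 0.12, -1, 5, 0, 0, 0, 0.13, -1, 6, 1, 0, 0, 0.12]
[-1, 6, 1, 0, 0, 0.12, 1, 5, 0, 0, 0, 0.12, 1, 6, 1, 0, 0, 0.12, 2, 5, 0, 0, 0, 0.12, 2.5, 5.5, 1, 0, 0, 0.121, 0, 0, 0, 0, 0, 0, 0, 0, 0, 0, 0, 0, 0, 0, 0, 0, 0, 0]
[[ 9.99999979e-01  2.03673204e-04  3.47783241e-17]
 [-2.03673204e-04  9.99999979e-01  8.05469299e-17]
 [-3.59236969e-17 -9.81689234e-17  1.00000000e+00]]
```

Call:
{"fn": "apply_moves", "kwargs": {
  "series": [0,0,0,0,0,0,0,0,0,0,0,0,0,0,0,0,0,0,0,0,-17,0,0,0,0,0,-17,0,0,0,0,0,-17,0,0,0,0,0,-17,0,0,0,0,0,-17,0,0,0],
  "claw": -1
}}

```text
clock: 16.8
position: [0.4485, -0.0463, 0.16]
ee_rot: [-0.04, 0.972, -0.233, 0.01]
ft_force: [1.2, -0.5, 0.2]
gripper_width: 0.0916
grip_force: 0.0
```

Call:
{"fn": "apply_moves", "kwargs": {
  "series": [-5,3,1,0,0,0.12,-4,4,0,0,0,0.12,-4,4,1,0,0,0.12,-4,4,0,0,0,0.12,-3,5,1,0,0,0.12,-2,6,1,0,0,0.12,-1,5,0,0,0,0.13,-1,6,1,0,0,0.12],
  "claw": 1
}}

```text
clock: 17.6
position: [0.4856, -0.0233, 0.1435]
ee_rot: [0.42, 0.877, -0.201, 0.118]
ft_force: [0.9, 0.1, 0.3]
gripper_width: 0.0302
grip_force: 0.0
```

Call:
{"fn": "apply_moves", "kwargs": {
  "series": [-1,6,1,0,0,0.12,1,5,0,0,0,0.12,1,6,1,0,0,0.12,2,5,0,0,0,0.12,2.5,5.5,1,0,0,0.121,0,0,0,0,0,0,0,0,0,0,0,0,0,0,0,0,0,0]
}}

```text
clock: 18.4
position: [0.5083, -0.0099, 0.1342]
ee_rot: [0.658, 0.716, -0.158, 0.171]
ft_force: [-0.8, -0.4, 0.1]
gripper_width: 0.0007
grip_force: 0.0
```

```bash
python3 - <<'E'
from h import *
s=robot.sense();print(s["clock"],cl(s["position"]))
p=robot.snapshot("wrist"); cv2.imwrite("pics/w3.png",p["image"])
for n in "release_pad clamp tray_rib tray fixed_pad moving_pad tray_well chest".split():
    for d in robot.place_of(n,p)[:2]: print(n,d["conf"],cl(w(p,d["location"])),np.round(w(p,d["location"])*1000,1))
p["fish"]=1
h=cv2.inRange(cv2.cvtColor(p["image"],cv2.COLOR_BGR2HSV),(22,150,100),(34,255,255))
m=cv2.connectedComponentsWithStats(h)
for j in range(1,m[0]):
    if m[2][j,4]>50:
        a,d=ray(p,m[3][j]); print(m[2][j],m[3][j],cl(hit(a,d,O+F[:,2]*.057,F[:,2])))
E
```

```text
18.4 [-65.8  -0.4  86.5]
release_pad 0.78 [-59.3   0.7  57.1] [510.9 -28.9 111. ]
clamp 0.58 [-23.8 -60.3  26.8] [453.9 -79.2 100.1]
tray_rib 0.67 [ 255.7 -317.  -167.4] [ 226.  -436.5   53.9]
tray 0.76 [ 231.  -314.5 -213.6] [ 228.4 -435.2    1.5]
fixed_pad 0.33 [-29.  -61.2  24.9] [452.7 -75.5  96. ]
fixed_pad 0.26 [-144.9  251.2  -26.2] [757.4  30.3  -2.1]
[296 255  45  17 622] [317.70418006 261.87299035] [-70.   -1.3  57. ]
```

View pics/w3.png

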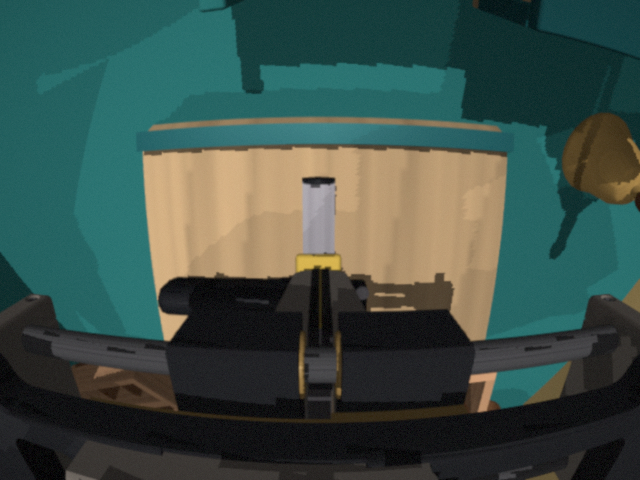

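The wrist view shows the shut fingers directly above the yellow release, whose downhill edge is at (318,258).

Call:
{"fn": "apply_moves", "kwargs": {
  "series": [0,0,10,0,0,0,0,0,10,0,0,0,0,0,6,0,0,0,0,0,4,0,0,0,0,0,3,0,0,0,0,0,2,0,0,0,0,0,2,0,0,0,0,0,0,0,0,0]
}}

```text
clock: 19.65
position: [0.5094, -0.0249, 0.1004]
ee_rot: [0.659, 0.716, -0.157, 0.17]
ft_force: [-1.6, 9.2, 2.3]
gripper_width: 0.0002
grip_force: 3.9
```

```bash
cat >> h.py <<'E'
def shift(a,b,x,y,W,H):
    g=[np.float32(cv2.cvtColor(k,cv2.COLOR_BGR2GRAY)) for k in (a,b)]
    t=cv2.resize(g[0][y:y+H,x:x+W],None,fx=8,fy=8,interpolation=cv2.INTER_CUBIC)
    I=cv2.resize(g[1][y-12:y+H+12,x-12:x+W+12],None,fx=8,fy=8,interpolation=cv2.INTER_CUBIC)
    m=cv2.minMaxLoc(cv2.matchTemplate(I,t,cv2.TM_CCOEFF_NORMED)); return [m[3][0]/8-12,m[3][1]/8-12,round(m[1],3)]
E
python3 - <<'E'
from h import *
s=robot.sense();print(cl(s["position"]),np.round(F.T@s["ft_force"],1))
t=robot.snapshot("top")["image"];cv2.imwrite("pics/top4.png",t)
print("vs open",shift(cv2.imread("pics/top0.png"),t,420,222,16,18),"vs closed",shift(cv2.imread("pics/top3.png"),t,420,222,16,18))
E
```

```text
[-67.7  -0.5  49.5] [-7.2 -0.9  6.3]
vs open [2.125, -0.5, 0.829] vs closed [6.25, -12.0, 0.743]
```

Call:
{"fn": "apply_moves", "kwargs": {
  "series": [2,0,0,0,0,0,0,0,1,0,0,0,0,0,1,0,0,0,0,0,0,0,0,0,0,0,0,0,0,0,0,0,0,0,0,0,0,0,0,0,0,0,0,0,0,0,0,0]
}}

```text
clock: 20.5
position: [0.5097, -0.025, 0.0993]
ee_rot: [0.659, 0.715, -0.158, 0.171]
ft_force: [-5.1, 9.4, 9.5]
gripper_width: 0.0003
grip_force: 6.5
```

```bash
python3 - <<'E'
from h import *
s=robot.sense();print(cl(s["position"]),np.round(F.T@s["ft_force"],1))
p=robot.snapshot("top");t=p["image"];sc=robot.snapshot("scene")["image"];cv2.imwrite("pics/top5.png",t)
print("vs open",shift(cv2.imread("pics/top0.png"),t,420,222,16,18))
t3=cv2.imread("pics/top3.png")
r=lambda a,f,x,y,W,H:cv2.resize(a[y:y+H,x:x+W],None,fx=f,fy=f,interpolation=cv2.INTER_CUBIC)
cv2.imwrite("pics/cmp5.png",np.vstack([np.hstack([r(t3,4,350,170,100,70),r(t,4,350,170,100,70)]),np.hstack([r(sc,4,220,160,100,70),r(sc,4,290,200,100,70)])]))
E
```

```text
[-68.1  -0.3  48.5] [-4.4 -4.3 12.9]
vs open [2.125, -0.5, 0.828]
```

View pics/cmp5.png

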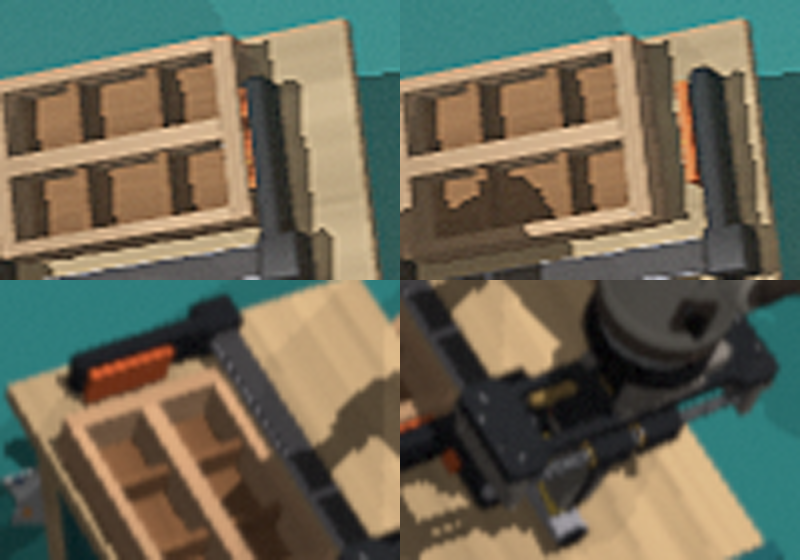

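The crops show the jaw sprung fully back at (705,170), about 16 mm clear of the tray, and the end board flush. Next is the rib.

```bash
python3 - <<'E'
from h import *
st=(c(-68,0,48),R.from_matrix(TR))
plan([(c(-68,0,102),TR),(c(102,73,120),TR)],st,n=[3,5])
E
```

```text
[0, 0, -18, 0, 0, 0, 0, 0, -18, 0, 0, 0, 0, 0, -18, 0, 0, 0, -34, 15, -4, 0, 0, 0, -34, 14, -3, 0, 0, 0, -34, 15, -4, 0, 0, 0, -34, 14, -3, 0, 0, 0, -34, 15, -4, 0, 0, 0]
```

Call:
{"fn": "apply_moves", "kwargs": {
  "series": [0,0,-18,0,0,0,0,0,-18,0,0,0,0,0,-18,0,0,0,-34,15,-4,0,0,0,-34,14,-3,0,0,0,-34,15,-4,0,0,0,-34,14,-3,0,0,0,-34,15,-4,0,0,0],
  "claw": 0.17
}}

```text
clock: 21.4
position: [0.5926, -0.14, 0.2402]
ee_rot: [0.659, 0.715, -0.159, 0.171]
ft_force: [-0.6, -0.1, -0.2]
gripper_width: 0.0381
grip_force: 0.0
```

```bash
python3 - <<'E'
from h import *
s=robot.sense();print(s["clock"],cl(s["position"]),s["gripper_width"]);T=R.from_quat(s["ee_rot"]).as_matrix();print((TR.T@T).round(3))
for cam in ("wrist","top","scene"):
  p=robot.snapshot(cam); cv2.imwrite(f"pics/g_{cam}.png",p["image"])
  for n in "tray tray_rib".split():
    for d in robot.place_of(n,p)[:3]: print(cam,n,round(d["conf"],2),cl(w(p,d["location"])))
E
```

```text
21.4 [104.   72.9 118.9] 0.03811775371785784
[[ 1.    -0.    -0.   ]
 [ 0.     1.    -0.001]
 [ 0.     0.001  1.   ]]
wrist tray 0.98 [ 231.6 -316.1 -212.5]
wrist tray 0.69 [105.   78.8   0.7]
wrist tray 0.62 [97.7 79.6 42.6]
wrist tray_rib 0.9 [102.5  79.1  42.6]
wrist tray_rib 0.69 [ 257.8 -313.9 -166.8]
wrist tray_rib 0.53 [-27.1 -60.7  24. ]
top tray 0.87 [ 231.3 -310.6 -211.3]
top tray 0.62 [99.8 81.2  0.8]
top tray_rib 0.8 [ 257.  -311.2 -169.6]
top tray_rib 0.64 [99.9 78.2 44.2]
scene tray 0.78 [105.5  76.6  -3.3]
scene tray 0.73 [-56.9  -6.8  54.5]
scene tray 0.58 [ 237.1 -315.1 -217.4]
scene tray_rib 0.85 [ 256.5 -312.8 -164.8]
scene tray_rib 0.75 [105.3  80.3  38.3]
```

View pics/g_wrist.png

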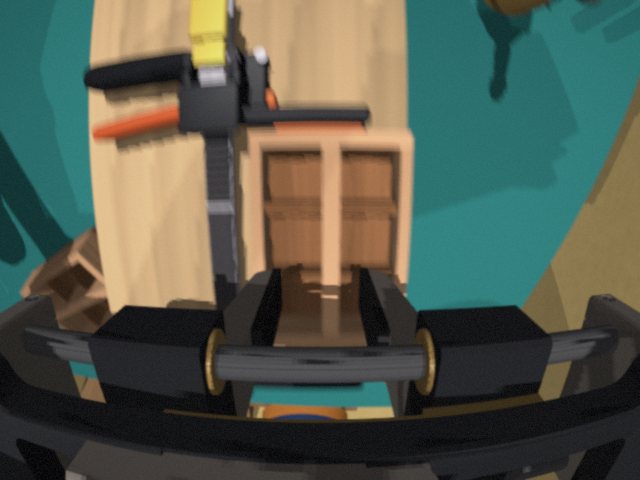

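The wrist view shows the rib running vertically at column 331, with the finger tips at about (280,275) and (370,275). The tray is square to the tool and needs about +6 mm in tool y.

Call:
{"fn": "apply_moves", "kwargs": {
  "series": [1,6,15,0,0,0,0,0,18,0,0,0,0,0,18,0,0,0,0,0,18,0,0,0,0,0,15,0,0,0,0,0,12,0,0,0,0,0,9,0,0,0,0,0,0,0,0,0]
}}

```text
clock: 22.65
position: [0.6014, -0.1846, 0.1443]
ee_rot: [0.659, 0.715, -0.159, 0.17]
ft_force: [-0.4, 0.7, -1.2]
gripper_width: 0.0379
grip_force: 0.0
```

Call:
{"fn": "apply_moves", "kwargs": {
  "series": [0,0,0,0,0,0,0,0,0,0,0,0,0,0,0,0,0,0,0,0,0,0,0,0,0,0,0,0,0,0,0,0,0,0,0,0,0,0,0,0,0,0,0,0,0,0,0,0],
  "claw": 1,
  "grip_force": 40
}}

```text
clock: 23.45
position: [0.6025, -0.1842, 0.1467]
ee_rot: [0.659, 0.715, -0.158, 0.172]
ft_force: [-2.1, 3.0, 6.4]
gripper_width: 0.0117
grip_force: 40.0
```

```bash
python3 - <<'E'
from h import *
s=robot.sense();print(s["clock"],cl(s["position"]),np.round(F.T@s["ft_force"],1))
# drawer geometry from earlier top picture
p=robot.snapshot("top")
for n in ("tray_well","chest"):
    for d in robot.place_of(n,p)[:2]: print(n,round(d["conf"],2),np.round(w(p,d["location"])*1000,1))
t=cv2.imread("pics/top0.png")
cv2.imwrite("pics/drw.png",cv2.resize(t[120:300,155:275],None,fx=4.4,fy=3.3,interpolation=cv2.INTER_CUBIC))
E
```

```text
23.45 [101.6  79.   15.2] [ 0.1 -1.8  7.1]
tray_well 0.84 [510.2 224.   24.5]
chest 0.56 [704.5 245.3   3.9]
```

View pics/drw.png

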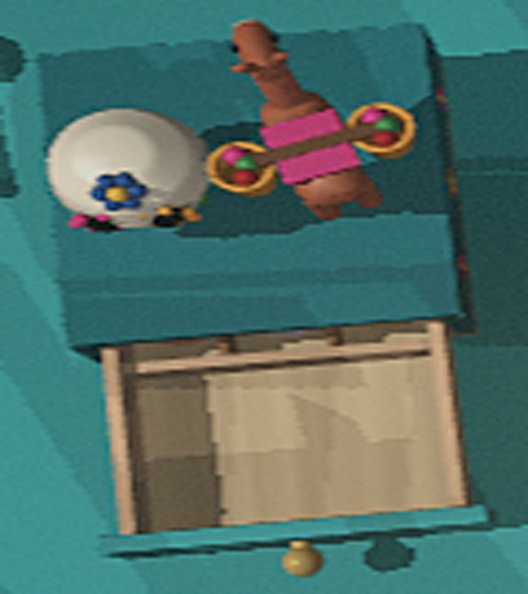

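The fingers hold the rib at 11.7 mm and 40 N. The drawer crop shows the empty bay's corners clearly, so I'll ray-cast the rims to get its yaw.

```bash
python3 - <<'E'
from h import *
p=robot.snapshot("top"); q=lambda x,y,z:hit(*ray(p,(155+x/4.4-.4,120+y/3.3-.4)),np.array([0,0,z]),np.array([0,0,1.]))[:2]*1000
ang=lambda a,b:np.arctan2(*(b-a)[::-1])
# chest front top edge z=90; front top z=72; side tops z=64; cross board top z=54
A,B=q(75,348,.09),q(462,318,.09); print("chest front",A,B,ang(B,A)-np.pi/2)
A,B=q(105,540,.072),q(488,507,.072); print("front top",A,B,ang(B,A)-np.pi/2)
for n,a,b in(("left",(112,350),(127,533)),("right",(440,322),(460,503))):
    A,B=q(*a,.064),q(*b,.064); print(n,A,B,ang(B,A))
A,B=q(135,365,.054),q(430,345,.054); print("cross",A,B,ang(B,A)-np.pi/2)
s=robot.snapshot("scene")
for im,n in((p,"top"),(s,"scene")):
    for d in robot.place_of("tray_well",im)[:2]: print(n,d["conf"],np.round(w(im,d["location"])*1000,1))
E
```

```text
chest front [576.33997956 343.62175443] [598.12024752 120.59401617] 0.09734853017453937
front top [429.82377597 326.85401699] [453.64413397 106.44527184] 0.10765572283773306
left [579.22653186 329.06743564] [435.71824434 316.35635515] 0.08834329680604411
right [600.07275053 136.57922312] [457.57590024 123.57358936] 0.09101745217141524
cross [568.90695238 317.76461218] [583.59519178 143.58571942] 0.08412942310973848
top 0.81 [509.2 227.   20.9]
scene 0.66 [506.4 224.8  20.9]
```

Call:
{"fn": "apply_moves", "kwargs": {
  "series": [0,0,-5,0,0,0,0,0,-10,0,0,0,0,0,-15,0,0,0,0,0,-15,0,0,0,0,0,-15,0,0,0,0,0,-15,0,0,0,0,0,-15,0,0,0,0,0,-10,0,0,0]
}}

```text
clock: 24.6
position: [0.5988, -0.1382, 0.2365]
ee_rot: [0.659, 0.715, -0.158, 0.172]
ft_force: [0.8, 0.5, -4.0]
gripper_width: 0.0119
grip_force: 40.0
```

```bash
cat >> h.py <<'E'
a=.092; LV=tool([np.cos(a),np.sin(a),0],[0,0,-1.])
E
python3 - <<'E'
from h import *
plan([([.56,.04,.27],LV),([.508,.2255,.13],LV)],n=[8,8])
E
```

```text
[18, -3, -14, 0, 0.06, 0, 19, -3, -13, 0, 0.06, 0, 20, -3, -12, 0, 0.06, 0, 20, -3, -10, 0, 0.06, 0, 22, -3, -9, 0, 0.05, -0.01, 21, -3, -8, 0, 0.06, 0, 22, -2, -7, 0, 0.06, 0, 22.4, -3.2, -5.9, -0.001, 0.061, 0.001]
[24, -4, 17, 0, 0, 0, 23, -5, 18, 0, 0, 0, 24, -4, 17, 0, 0, 0, 24, -4, 18, 0, 0, 0, 23, -5, 17, 0, 0, 0, 24, -4, 18, 0, 0, 0, 24, -4, 17, 0, 0, 0, 23.5, -4.8, 18, 0, 0, 0]
```

Call:
{"fn": "apply_moves", "kwargs": {
  "series": [18,-3,-14,0,0.06,0,19,-3,-13,0,0.06,0,20,-3,-12,0,0.06,0,20,-3,-10,0,0.06,0,22,-3,-9,0,0.05,-0.01,21,-3,-8,0,0.06,0,22,-2,-7,0,0.06,0,22.4,-3.2,-5.9,-0.001,0.061,0.001]
}}

```text
clock: 25.4
position: [0.5596, 0.0401, 0.2691]
ee_rot: [0.674, 0.739, 0.0, -0.001]
ft_force: [-0.6, -0.1, -4.8]
gripper_width: 0.0118
grip_force: 40.0
```

Call:
{"fn": "apply_moves", "kwargs": {
  "series": [24,-4,17,0,0,0,23,-5,18,0,0,0,24,-4,17,0,0,0,24,-4,18,0,0,0,23,-5,17,0,0,0,24,-4,18,0,0,0,24,-4,17,0,0,0,23.5,-4.8,18,0,0,0]
}}

```text
clock: 26.2
position: [0.5076, 0.2256, 0.1284]
ee_rot: [0.674, 0.739, -0.0, 0.0]
ft_force: [-0.9, 0.0, -5.0]
gripper_width: 0.0118
grip_force: 40.0
```

```bash
python3 - <<'E'
from h import *
s=robot.sense();print(s["clock"],s["position"]);print((LV.T@R.from_quat(s["ee_rot"]).as_matrix()).round(3))
for cam in ("wrist","top","scene"):
  p=robot.snapshot(cam); cv2.imwrite(f"pics/p_{cam}.png",p["image"])
  for n in "tray tray_rib tray_well".split():
    for d in robot.place_of(n,p)[:3]: print(cam,n,round(d["conf"],2),np.round(w(p,d["location"])*1000,1))
a=cv2.imread("pics/p_wrist.png");b=cv2.imread("pics/p_top.png");c_=cv2.imread("pics/p_scene.png")
r=cv2.resize
cv2.imwrite("pics/p.png",np.hstack([r(a[:, :],(400,300)),np.vstack([r(b[180:300,150:310],(400,300))])]) )
cv2.imwrite("pics/p.png",np.vstack([cv2.imread("pics/p.png"),np.hstack([r(c_[240:420,240:480],(400,300)),r(a[240:480,160:480],(400,300))])]))
E
```

```text
26.2 [0.50764388 0.22562025 0.12843943]
[[ 1.    -0.    -0.001]
 [ 0.     1.    -0.   ]
 [ 0.001  0.     1.   ]]
wrist tray 0.63 [507.5 223.6 114.1]
wrist tray 0.31 [707.9 245.7  -1.9]
wrist tray_rib 0.82 [509.3 229.6 157.3]
top tray 0.84 [ 231.3 -436.2    3.7]
top tray 0.66 [509.7 225.3 112.6]
top tray_rib 0.75 [ 229.4 -435.8   51.1]
top tray_rib 0.68 [508.5 223.8 154.6]
scene tray 0.85 [ 228.8 -439.8    1.7]
scene tray 0.78 [506.3 222.  114.9]
scene tray_rib 0.96 [509.7 221.2 155.3]
scene tray_rib 0.64 [ 229.4 -436.8   57.3]
scene tray_well 0.98 [505.9 224.6  22.9]
```

View pics/p.png

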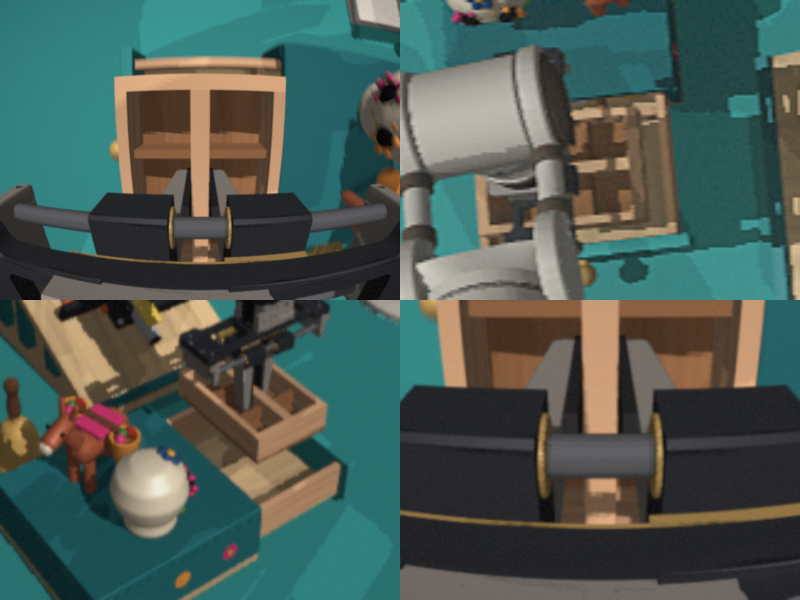

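The tray is level and square above the bay. Its centre is about (508, 224) against (507, 225) for the well, so it only needs a 1 mm shift before lowering.

Call:
{"fn": "apply_moves", "kwargs": {
  "series": [1,0,12,0,0,0,0,0,14,0,0,0,0,0,14,0,0,0,0,0,14,0,0,0,0,0,12,0,0,0,0,0,10,0,0,0,0,0,7,0,0,0,0,0,0,0,0,0]
}}

```text
clock: 27.6
position: [0.5067, 0.2255, 0.0444]
ee_rot: [0.674, 0.739, -0.001, -0.001]
ft_force: [0.2, -0.0, -4.2]
gripper_width: 0.0117
grip_force: 40.0
```

Call:
{"fn": "apply_moves", "kwargs": {
  "series": [0,0,2,0,0,0,0,0,2,0,0,0,0,0,1,0,0,0,0,0,1,0,0,0,0,0,1,0,0,0,0,0,1,0,0,0,0,0,0,0,0,0,0,0,0,0,0,0]
}}

```text
clock: 28.4
position: [0.5075, 0.2257, 0.0376]
ee_rot: [0.674, 0.739, -0.001, -0.0]
ft_force: [-0.3, 0.1, -3.9]
gripper_width: 0.0118
grip_force: 40.0
```

Call:
{"fn": "apply_moves", "kwargs": {
  "series": [0,0,1,0,0,0,0,0,1,0,0,0,0,0,1,0,0,0,0,0,0,0,0,0,0,0,0,0,0,0,0,0,0,0,0,0,0,0,0,0,0,0,0,0,0,0,0,0]
}}

```text
clock: 29.2
position: [0.5075, 0.2257, 0.0346]
ee_rot: [0.674, 0.739, -0.0, -0.0]
ft_force: [-0.5, -0.1, -4.5]
gripper_width: 0.012
grip_force: 40.0
```

Call:
{"fn": "apply_moves", "kwargs": {
  "series": [0,0,1,0,0,0,0,0,0,0,0,0,0,0,1,0,0,0,0,0,0,0,0,0,0,0,0,0,0,0,0,0,0,0,0,0,0,0,0,0,0,0,0,0,0,0,0,0]
}}

```text
clock: 30.0
position: [0.5085, 0.2258, 0.0342]
ee_rot: [0.674, 0.739, 0.0, 0.0]
ft_force: [-3.2, -1.4, 6.9]
gripper_width: 0.0119
grip_force: 40.0
```

The tray is on the floor, so I'll open to 38 mm and withdraw upwards.

Call:
{"fn": "apply_moves", "kwargs": {
  "series": [0,0,0,0,0,0,0,0,0,0,0,0,0,0,0,0,0,0,0,0,0,0,0,0,0,0,0,0,0,0,0,0,0,0,0,0,0,0,-3,0,0,0,0,0,-6,0,0,0],
  "claw": 0.17
}}

```text
clock: 30.8
position: [0.5071, 0.2256, 0.0414]
ee_rot: [0.674, 0.739, -0.001, -0.001]
ft_force: [-0.8, 0.1, 0.2]
gripper_width: 0.0384
grip_force: 0.0
```

Call:
{"fn": "apply_moves", "kwargs": {
  "series": [0,0,-15,0,0,0,0,0,-20,0,0,0,0,0,-25,0,0,0,0,0,-25,0,0,0,0,0,-25,0,0,0,0,-25,-20,0,0,0,0,-25,-20,0,0,0,0,-25,-20,0,0,0]
}}

```text
clock: 31.6
position: [0.4324, 0.2188, 0.2138]
ee_rot: [0.674, 0.739, 0.0, -0.0]
ft_force: [-0.0, -0.8, -0.1]
gripper_width: 0.0379
grip_force: 0.0
```

Call:
{"fn": "apply_moves", "kwargs": {
  "series": [0,-30,0,0,0,0,0,-30,0,0,0,0,0,0,0,0,0,0,0,0,0,0,0,0,0,0,0,0,0,0,0,0,0,0,0,0,0,0,0,0,0,0,0,0,0,0,0,0]
}}

```text
clock: 32.4
position: [0.3736, 0.2134, 0.2116]
ee_rot: [0.674, 0.738, -0.001, -0.001]
ft_force: [-1.1, -0.9, 0.2]
gripper_width: 0.0385
grip_force: 0.0
```

```bash
python3 - <<'E'
from h import *
p=look("top","tray tray_rib bell skull donkey star chest".split())
q=look("scene","tray tray_rib tray_well".split())
a=p["image"][100:310,150:430];b=q["image"][200:450,200:480]
cv2.imwrite("pics/end.png",np.hstack([cv2.resize(a,(400,300)),cv2.resize(b,(400,300))]))
E
```

```text
top tray 0.89 [510.3 227.8  19.1]
top tray 0.58 [ 233.1 -433.9    3.7]
top tray 0.26 [507.6 225.5  62.9]
top tray_rib 0.94 [ 231.9 -435.3   52.8]
top tray_rib 0.64 [507.8 229.5  59.2]
top bell 0.73 [756.8  34.2   2. ]
top skull 0.65 [701.9 299.3  92. ]
top donkey 0.69 [717.  201.5  89.4]
top donkey 0.59 [ 515.9 -106.3   87.7]
top star 0.65 [ 576.8 -465.2    3.8]
top star 0.29 [706.  244.9   3.5]
top chest 0.64 [705.4 245.    2.2]
top chest 0.21 [ 458.5 -111.3  120. ]
scene tray 0.81 [507.5 226.4  18. ]
scene tray 0.64 [ 227.3 -439.4    3.2]
scene tray_rib 0.72 [ 231.2 -438.3   53.8]
scene tray_rib 0.61 [511.4 223.2  57.4]
scene tray_well 0.73 [449.7 -80.4  99.7]
scene tray_well 0.31 [ 578.2 -466.5   -3.6]
scene tray_well 0.29 [ 590.5 -112.8  111.9]
```

View pics/end.png

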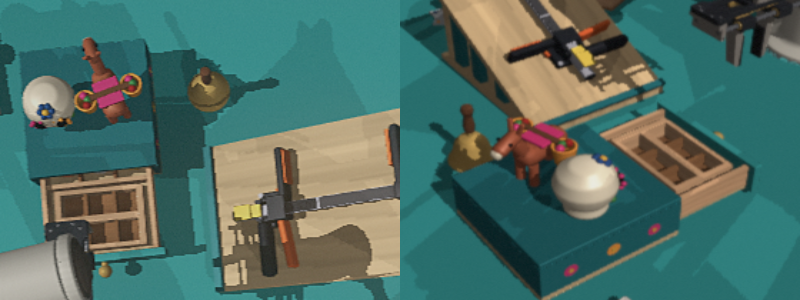

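The tray lies flat in the front bay at z ≈ 19 mm, the ornaments have not moved, and the jaw is open. I'm handing in.

```bash
python3 -c "
from bench import robot
print(robot.sign_off())"
```

```text
the job is handed in; nothing more can be done
None
```

The job is handed in at about 33 s: the end board is home (after what was probably one pump more than needed, estimated at no more than 66 N against the 120 N limit), the jaw is released fully open, the tray lies flat in the drawer's front bay, and the bell, skull, donkey and star were not disturbed.

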